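Roll the riser's edge trim home

TASK

Take the hand roller out of its grey holder and roll it firmly along the raised front edge rail of the display riser, until all nine brass trim sections are pressed fully home, level with the black end caps; then put the roller back upright in its holder. The rail's height was set by eye and it is not level, so go by the pressure: keep it around 15 N and never over 25 N. Touch the riser and its trim only with the roller, and do not disturb the packs, the canister or the price card.

Things in the scene. Friction and masses are not known exactly. Their poses are not given: they have to be found in the camera images.
- riser: Low light-wood display riser, 170 (x) x 236 (y) x 26 mm, fixed; origin under its centre, z up, -x its front. Along the front edge, parallel to y and 66 mm in front of the centre, runs a raised aluminium rail 26 mm wide, 210 mm long: nine brass trim sections in a row between two black end caps (14 mm long each). Deck 26 mm, end caps by design 46 mm over the table
- rail_end_1 (a point): Design point: top middle of the end cap beside section 1, riser frame (-66, -98, 46) mm. It is fixed to the riser and does NOT show the rail's true height: the rail is height-adjustable and set by eye, its middle lies up to 7 mm above or below design and it slopes up to 0.06 rad along y (locked, it does not move). Caps and sections that are home are level with one another along that slope
- rail_end_9 (a point): Design point: top middle of the end cap beside section 9, riser frame (-66, +98, 46) mm; it does NOT show the rail's true height either
- roller: Hand roller, 128 mm tall, 0.3 kg, upright in the holder. Origin under its wheel, z up. Red wheel 40 mm dia., 28 wide, axle along y (rolls along x), fork 40 mm wide (y); steel collar plate 74 (x) x 66 (y) x 6 mm, underside at z = 57 mm; wooden handle 26 (x) x 30 (y) mm, z = 71 to 125 mm. The fork is sprung in the handle: 5 N per mm, 8 mm travel
- roller_grip (a point): Middle of the roller's handle, 100 mm above the underside of the wheel; pinch the handle here from above, fingers on its two x faces (26 mm)
- roller_wheel (a joint): How far the roller's wheel has turned in its fork (rad; 0 at the start, sign by direction; 20 mm of travel per rad)
- holder: Grey open box holding the roller, fixed; 66 (x) x 62 (y) x 65 mm on a 90 x 86 mm foot, walls 6 mm, opening 54 x 50 mm. Origin under its centre, z up. The wheel hangs inside, the collar rests on the rim; in place the roller's origin is 8 mm above the holder's, x axes parallel (either way round)
- slab_pack: Bystander: flat dark cellophane slab pack 96 x 178 x 44 mm lying loose on the riser's deck behind the rail; origin under its centre
- tea_canister: Bystander: green canister with wooden lid, 64 mm diameter, 75 mm tall, loose; origin under its centre
- price_card: Bystander: price card in an oak block, 22 x 66 x 62 mm, loose; origin under its centre
- red_pack: Bystander: red dotted gift pack with ribbon, 74 x 191 x 70 mm, loose; origin under its centre
- trim_1 (a joint): How far brass trim section 1 has been pressed into the rail (m): 0 = standing 4 mm proud, 0.004 = fully home, level with the end caps. Section 20 mm wide, 20 mm long, centred at y = -80 mm along the rail in the riser frame. It needs about 10 N straight down to move, and stays where it is left
- trim_2 (a joint): How far brass trim section 2 has been pressed into the rail (m): 0 = standing 4 mm proud, 0.004 = fully home, level with the end caps. Section 20 mm wide, 20 mm long, centred at y = -60 mm along the rail in the riser frame. It needs about 10 N straight down to move, and stays where it is left
- trim_3 (a joint): How far brass trim section 3 has been pressed into the rail (m): 0 = standing 4 mm proud, 0.004 = fully home, level with the end caps. Section 20 mm wide, 20 mm long, centred at y = -40 mm along the rail in the riser frame. It needs about 10 N straight down to move, and stays where it is left
- trim_4 (a joint): How far brass trim section 4 has been pressed into the rail (m): 0 = standing 4 mm proud, 0.004 = fully home, level with the end caps. Section 20 mm wide, 20 mm long, centred at y = -20 mm along the rail in the riser frame. It needs about 10 N straight down to move, and stays where it is left
- trim_5 (a joint): How far brass trim section 5 has been pressed into the rail (m): 0 = standing 4 mm proud, 0.004 = fully home, level with the end caps. Section 20 mm wide, 20 mm long, centred at y = +0 mm along the rail in the riser frame. It needs about 10 N straight down to move, and stays where it is left
- trim_6 (a joint): How far brass trim section 6 has been pressed into the rail (m): 0 = standing 4 mm proud, 0.004 = fully home, level with the end caps. Section 20 mm wide, 20 mm long, centred at y = +20 mm along the rail in the riser frame. It needs about 10 N straight down to move, and stays where it is left
- trim_7 (a joint): How far brass trim section 7 has been pressed into the rail (m): 0 = standing 4 mm proud, 0.004 = fully home, level with the end caps. Section 20 mm wide, 20 mm long, centred at y = +40 mm along the rail in the riser frame. It needs about 10 N straight down to move, and stays where it is left
- trim_8 (a joint): How far brass trim section 8 has been pressed into the rail (m): 0 = standing 4 mm proud, 0.004 = fully home, level with the end caps. Section 20 mm wide, 20 mm long, centred at y = +60 mm along the rail in the riser frame. It needs about 10 N straight down to move, and stays where it is left
- trim_9 (a joint): How far brass trim section 9 has been pressed into the rail (m): 0 = standing 4 mm proud, 0.004 = fully home, level with the end caps. Section 20 mm wide, 20 mm long, centred at y = +80 mm along the rail in the riser frame. It needs about 10 N straight down to move, and stays where it is left

How it is judged:
By the outcome, as a careful person would: the job done as asked, in the order asked, and still so for the second after the job is handed in, with the robot touching nothing.
It also fails if it takes over 72 s, if anything falls off the work surface, if the arm or the gripper's body presses on something with over 40 N, if the wrist force passes 120 N, or if a joint passes its speed limit or range.

ROBOT

A 7-joint arm with a two-finger parallel gripper is mounted at the origin on a cart in front of the work surface, level with it; the furniture and walls round the work are solid. World frame = base frame: x ahead of the robot, y to its left, z up, the work surface at z = 0. Lengths are in m, angles in rad, forces in N, time in s.
With the tool pointing down it reaches from about 0.425 to 0.875 m from the base axis. Payload 4.7 kg.
Tool frame: the origin (TCP) lies at the very end of the fingers, on their centre line; the grasp point (between the pads) lies 19 mm behind it; z points along the fingers, y is the line along which they close (so a half turn about z gives the same grasp; the last joint's range is limited). The gripper opens to 87 mm and grips with 3 to 60 N. Pads are 19 mm wide; open, the fingers measure 117 mm over their backs; the gripper's body (75 mm by 190 mm) begins 51 mm behind the grasp point.
Start: joints at [0.014, 0.321, -0.07, 1.45, 0.023, 1.371, -0.057], TCP at [0.65, -0, 0.223] pointing down, gripper open.
Joint ranges: [-2.86, 2.86], [-0.3, 2.09], [-1.38, 1.24], [0.06, 2.45], [-1.56, 4.7], [0.09, 2.05], [-2.69, 2.69]. Speed limits (rad/s): [2.57, 2.57, 3.14, 3.14, 3.14, 3.14, 3.14].

INTERFACE

Orientations are given as [roll, pitch, yaw] about the fixed x, y, z axes, in that order (R = Rz(yaw) Ry(pitch) Rx(roll)).
In Python, from workcell import env gives the robot as it stands.
- The arm moves only by the tool arm_command, never from a script. Its argument "deltas" is text: rows parted by semicolons, each of 6 numbers parted by spaces: the shift along the world's x, y, z in mm, then the turn, a rotation vector about the world's x, y, z in degrees. A call has 1 to 5 rows; each row shifts and turns the commanded pose from where the row before left it; what a row does not reach is not made up. A row lasts 1/12 s, in which the tool goes at most 41.7 mm and 7.16 degrees, less where a joint would pass 70% of its speed; a pose out of reach is approached as far as the arm can. A call is refused whole if a number of a shift passes 41.7 or a number of a turn 7.16, either way. A call with a gripper value outside its range is refused whole. "grip" is the opening, from 0 (shut) to 1 (fully open), set as the call begins (left out, the last holds). The fingers move at their own pace and stop on an object; "squeeze" is the grip in N (left out, the last holds). Time passes only in rows, so rows that do not move let the fingers close. It gives the time, the measured TCP pose, the force, the opening and the grip force at its end, in the units of the state.
- env.sense(): the state, without advancing time (a new reading comes with each control period).
- env.read_camera(name): name is "scene" or "side" or "wrist"; returns (picture, depth): 480x640x3 uint8, red, green, blue; 480x640 float32, m along the optical axis (not along the pixel's ray), 0 where there is no reading.
- env.camera_model(name): a dict with "camera_matrix" (3x3 intrinsics, pixels), "k1" (the pictures are not rectified: a ray, as slopes to the right and down, at radius r is drawn at 1 + k1 r^2 times it, then the intrinsics apply), "position" and "rotation" of the camera in the world; the wrist camera has in their place "hand_eye" (4x4, takes a point from camera to tool coordinates, whose origin is the TCP and whose axes are the flange's). Camera axes: x right, y down, z forward; pixel columns grow to the right and rows downward; lengths in m; the calibration is good to about 2 mm. A picture is of the moment at which its call begins: read the wrist's pose just before it. camera_model takes no time and is no camera call.
- env.sign_off(): hands the job in; it is judged then, once.
Trained networks look in the newest picture that a camera, given by its name, has taken for a name from the list of things; names that differ only in an ending like _2 or _b are one class to them, and where a whole thing is asked for, a point or a joint stands for the part that bears it (a point fixed in the world has none). Each returns a list of dicts, best first, with "confidence" (0 to 1); they miss things now and then, are a little off and sometimes report something else, mostly with a low value. They report only what shows in the picture. A call takes as long as a camera call.
- env.silhouettes(name, camera): "region" (480x640 bool, what is visible of it) and "extent" ([left, top, right, bottom] in pixels, round what is visible of it).
The state is a dict: "time_s": time; "joints": joint angles; "qvel": joint speeds; "tau": joint torques, N m; "tool_pos": TCP position; "eef_rot": TCP orientation; "ft_force": force on the tool from outside, world axes, zero at the start; "torque": the same for the moment, N m; "opening": opening from 0.0 (shut) to 1.0 (fully open); "grip_force": force on a finger pad.
Only numpy, scipy, OpenCV 4.12 (cv2) and the standard library are available. Lean on these libraries where they do the work, as an engineer would, in place of code of your own. Each camera call takes 0.05 s, during which the arm holds its last target. There are 200 camera calls.

## Working session

There is one attempt and no reset: what is moved stays moved. The work goes in short steps, Python scripts to look and compute and a tool call to move; the robot and the scene stay as the last step left them, time stands still between calls to the robot, and variables do not carry over. Pictures are saved under pics/ and viewed, at most 10 in all, crops included, and the job is handed in when it is done.

Besides the shell and the picture viewer there is one more tool, called by a JSON object that holds its "name" and its "arguments". arm_command: Moves the arm, as the interface text tells. Its arguments: {"type":"object","properties":{"deltas":{"type":"string"},"grip":{"type":"number"},"squeeze":{"type":"number"}},"required":["deltas"]}

```bash
mkdir -p pics
cat > h.py <<'E'
import numpy as np, cv2
from workcell import env
def cloud(cam, depth, R=None, p=None):
    m=env.camera_model(cam); K=np.array(m["camera_matrix"]); k=m["k1"]
    v,u=np.mgrid[0:480,0:640].astype(float)
    pts=cv2.undistortPoints(np.stack([u.ravel(),v.ravel()],1)[:,None],K,np.array([k,0,0,0.]))[:,0]
    c=np.c_[pts,np.ones(len(pts))]*depth.ravel()[:,None]
    R=np.array(m["rotation"]);p=np.array(m["position"])
    return (c@R.T+p).reshape(480,640,3)
E
python3 - <<'E'
from h import *
s=env.sense(); print(s)
for c in ["scene","side"]:
    im,d=env.read_camera(c); cv2.imwrite(f"pics/{c}.png",im[:,:,::-1]); P=cloud(c,d); np.savez(f"{c}.npz",P=P,d=d,im=im)
    print(c,env.camera_model(c))
    for n in ["riser","roller","holder","slab_pack","tea_canister","price_card","red_pack","trim_1"]:
        for r in env.silhouettes(n,c)[:2]:
            g=r["region"]&(d>0); q=P[g]
            np.save(f"{c}_{n}.npy",r["region"]) 
            print(c,n,round(r["confidence"],2),np.round(r["extent"]),g.sum(),np.round(np.percentile(q,[2,50,98],axis=0),3).tolist() if len(q) else "")
E
```

```text
{'time_s': 0.0, 'joints': array([ 0.01411279,  0.32180233, -0.0700433 ,  1.45173199,  0.02260595,
        1.37078667, -0.05688624]), 'qvel': array([ 0.00080772,  0.00089306,  0.0011457 ,  0.00019678,  0.00015233,
       -0.00108206,  0.0002791 ]), 'tau': array([-2.58547143e-04, -4.91284704e+01, -4.03903294e-01, -3.12526345e+01,
       -6.40594075e-02,  4.37659642e-02,  1.61017233e-04]), 'tool_pos': array([ 6.49423384e-01, -8.70685858e-05,  2.21446010e-01]), 'eef_rot': array([-3.13965408e+00,  1.20090889e-04,  1.57079112e+00]), 'ft_force': array([-0.17541288, -0.66809704,  1.09378811]), 'torque': array([-0.06003289, -0.05156699, -0.00576928]), 'grip_force': 0.0, 'opening': 1.002453895788641}Traceback (most recent call last):
  File "<stdin>", line 4, in <module>
  File "h.py", line 9, in cloud
    return (c@R.T+p).reshape(480,640,3)
            ~~~~~^~
ValueError: operands could not be broadcast together with shapes (307200,) (3,)
```

View pics/scene.png

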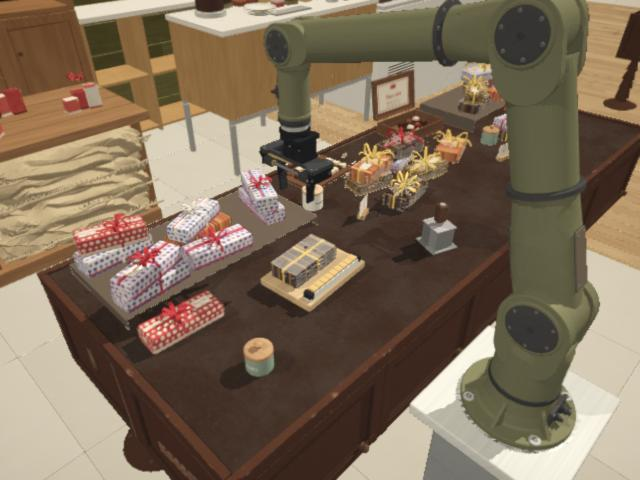

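The scene view shows the holder with the roller at about (437,230), the riser at (313,270) with black caps at (309,294) and (358,262), the canister at (259,356) and the red pack at (181,320). The camera rotation is given as roll, pitch, yaw, so I'll fix the helper.

```bash
sed -i 's/R=np.array(m\["rotation"\])/R=Rot.from_euler("xyz",m["rotation"]).as_matrix() if np.size(m["rotation"])==3 else np.array(m["rotation"])/; 1i from scipy.spatial.transform import Rotation as Rot' h.py
python3 - <<'E'
from h import *
for c in ["scene","side"]:
    im,d=env.read_camera(c); cv2.imwrite(f"pics/{c}.png",im[:,:,::-1]); P=cloud(c,d); np.savez(f"{c}.npz",P=P,d=d,im=im)
    print(c,env.camera_model(c))
    for n in ["riser","roller","holder","slab_pack","tea_canister","price_card","red_pack","trim_1"]:
        for i,r in enumerate(env.silhouettes(n,c)[:2]):
            g=r["region"]&(d>0); q=P[g]
            if i==0: np.save(f"{c}_{n}.npy",r["region"]) 
            print(c,n,round(r["confidence"],2),np.round(r["extent"]),g.sum(),np.round(np.percentile(q,[2,50,98],axis=0),3).tolist() if len(q) else "")
E
```

```text
scene {'camera_matrix': array([[506.71130733,   0.        , 319.29221698],
       [  0.        , 506.71130733, 245.56614541],
       [  0.        ,   0.        ,   1.        ]]), 'k1': 0.039572822142283096, 'position': array([-0.17937781,  0.75969439,  0.87343609]), 'rotation': array([-2.1965243 , -0.00425031, -2.36294803])}
scene riser 0.79 [260. 251. 363. 309.] 2361 [[0.484, -0.101, 0.009], [0.511, 0.056, 0.028], [0.637, 0.133, 0.056]]
scene roller 0.6 [423. 202. 452. 230.] 514 [[0.394, -0.376, 0.068], [0.423, -0.342, 0.076], [0.468, -0.316, 0.138]]
scene holder 0.86 [417. 224. 457. 254.] 727 [[0.382, -0.39, 0.001], [0.408, -0.329, 0.025], [0.475, -0.305, 0.065]]
scene holder 0.37 [339. 262. 346. 268.] 39 [[0.501, -0.042, 0.051], [0.509, -0.033, 0.055], [0.522, -0.025, 0.058]]
scene slab_pack 0.83 [273. 236. 338. 289.] 2025 [[0.549, -0.057, 0.032], [0.583, 0.041, 0.07], [0.642, 0.108, 0.075]]
scene tea_canister 0.64 [244. 338. 275. 374.] 962 [[0.41, 0.287, 0.004], [0.428, 0.321, 0.055], [0.467, 0.343, 0.074]]
scene price_card 0.51 [358. 195. 369. 218.] 180 [[0.665, -0.411, -0.0], [
[... 1176 characters left out ...]
3]]
side tea_canister 0.76 [255. 194. 277. 220.] 452 [[0.411, 0.278, 0.004], [0.44, 0.289, 0.045], [0.47, 0.327, 0.07]]
side price_card 0.9 [372. 338. 394. 372.] 505 [[0.667, -0.347, 0.004], [0.681, -0.322, 0.028], [0.696, -0.289, 0.063]]
side price_card 0.4 [236. 365. 292. 405.] 1255 [[0.379, -0.401, 0.001], [0.431, -0.38, 0.015], [0.477, -0.332, 0.061]]
side red_pack 0.59 [324. 179. 349. 217.] 655 [[0.624, 0.264, 0.007], [0.664, 0.289, 0.044], [0.691, 0.43, 0.065]]
side trim_1 0.39 [290. 264. 300. 272.] 52 [[0.503, -0.048, 0.045], [0.513, -0.037, 0.053], [0.523, -0.022, 0.055]]
side trim_1 0.38 [289. 270. 301. 278.] 67 [[0.502, -0.07, 0.039], [0.514, -0.053, 0.053], [0.527, -0.037, 0.055]]
```

View pics/side.png

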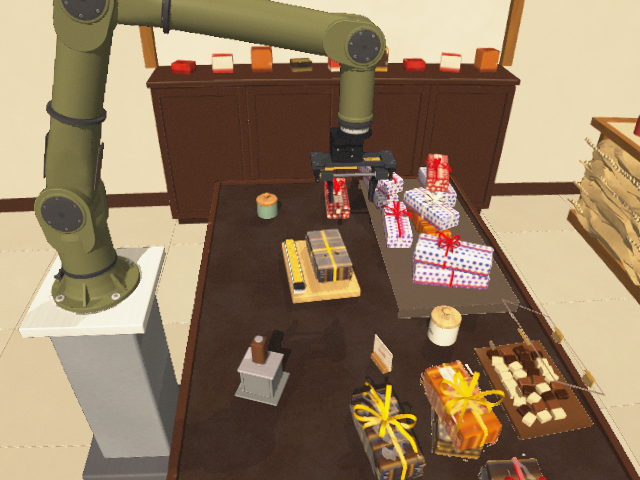

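The side view shows the holder and roller at about (262,370), the riser at (320,270) with its rail on the left at (293,265), and the canister and packs well clear. Next I'll fit the poses of the roller, holder and riser.

Run:
```python
from h import *
S={c:np.load(c+".npz") for c in ["scene","side"]}
def rect(q,n):
    r=cv2.minAreaRect((q[:,:2]*1000).astype(np.float32)); print(n,len(q),np.round(r[0],1),np.round(r[1],1),round(r[2],2),"z",np.round(np.median(q[:,2])*1000,1))
for c in S:
    P=S[c]["P"]; 
    x,y,z=P[...,0],P[...,1],P[...,2]
    near=lambda cx,cy,r:(abs(x-cx)<r)&(abs(y-cy)<r)
    h=near(.43,-.36,.07)
    rect(P[h&(z>.063)&(z<.080)],c+" collar")
    rect(P[h&(z>.085)],c+" handle")
    rect(P[h&(z>.128)],c+" handletop")
    rect(P[h&(z>.006)&(z<.062)],c+" box")
    ri=near(.58,.01,.16)
    rect(P[ri&(z>.018)&(z<.034)],c+" deck")
    m=np.load(f"{c}_riser.npy")&(z>.018)&(z<.15); rect(P[m],c+" risermask")
    ra=ri&(z>.042)&(x<.54); q=P[ra]; rect(q,c+" rail")
    A=np.c_[q[:,1],np.ones(len(q))]; print("rail x(y)",np.linalg.lstsq(A,q[:,0],rcond=None)[0])
    for y0 in np.arange(-.12,.15,.02):
        k=q[abs(q[:,1]-y0)<.01]
        if len(k)>3: print(round(y0,2),len(k),np.round(np.percentile(k[:,0],[2,50,98])*1000,1),np.round(np.percentile(k[:,2],[10,50,90,98])*1000,1))
```

```text
scene collar 296 [ 428.5 -351.4] [66.9 78.6] 70.29 z 72.3
scene handle 230 [ 426.1 -347.2] [35.4 28.9] 38.23 z 115.3
scene handletop 65 [ 427.2 -348.2] [32.2 23.4] 48.7 z 133.9
scene box 605 [ 409.4 -340. ] [135.9  77.2] 29.19 z 27.8
scene deck 1423 [572.9  12. ] [171.7 240.1] 4.82 z 27.3
scene risermask 2100 [572.2  13.1] [170.7 237.8] 4.82 z 29.1
scene rail 3012 [507.5   7.2] [145.4 175.2] 43.55 z 623.0
rail x(y) [-0.07682503  0.48504096]
-0.1 28 [504.1 517.  530.1] [48.4 50.7 54.3 54.8]
-0.08 46 [503.3 509.  526.1] [45.6 54.  56.4 57.5]
-0.06 52 [501.2 511.8 524.5] [47.4 52.9 55.3 56.5]
-0.04 53 [500.2 506.3 522.3] [46.6 54.  56.9 58.1]
-0.02 61 [428.  507.3 521.9] [ 46.2  53.9  57.  679. ]
0.0 297 [422.  484.5 532.4] [ 52.4 662.3 675.1 678.3]
0.02 1398 [421.7 469.1 536.1] [589.9 642.4 662.1 669. ]
0.04 869 [427.4 495.4 537.6] [601.9 624.6 638.7 644.1]
0.06 57 [491.1 500.2 515. ] [46.6 53.  55.3 56.4]
0.08 71 [488.6 497.7 511.5] [46.4 52.5 55.5 56. ]
0.1 74 [486.9 499.7 513.3] [44.7 49.1 51.7 54.9]
0.12 6 [492.5 505.1 509.5] [43.5 45.5 49.5 51.4]
side collar 788 [ 429.2 -355.1] [6
[... 274 characters left out ...]
75.    8.9] [170.5 242.7] 5.12 z 26.6
side rail 3406 [509.7   2.3] [192.8 130.7] 63.12 z 627.6
rail x(y) [0.18884266 0.4916775 ]
-0.1 56 [505.3 517.2 531.3] [43.6 48.1 51.1 52.4]
-0.08 64 [505.3 516.7 529.7] [48.  51.7 54.1 56. ]
-0.06 593 [421.4 451.8 524.1] [614.1 630.8 646.4 652.9]
-0.04 2045 [423.5 487.9 537. ] [596.4 629.5 661.1 670. ]
-0.02 384 [432.7 502.5 538.3] [ 53.4 657.  669.4 672.9]
0.0 67 [474.8 509.2 535.7] [ 47.9  53.  664.2 668.6]
0.02 45 [496.7 507.8 520.2] [46.3 52.1 53.9 54.9]
0.04 42 [492.7 505.5 518.4] [45.9 51.8 54.3 54.9]
0.06 43 [490.7 503.9 516.8] [45.9 51.5 53.5 54.6]
0.08 36 [490.2 502.1 515.1] [46.5 51.6 53.9 54.8]
0.1 31 [488.8 499.8 513.3] [45.3 48.5 50.5 51.5]
```

{"name": "arm_command", "arguments": {"deltas": "-14.7 -23.6 0 0 0 -1.27;-14.7 -23.6 0 0 0 -1.27;-14.7 -23.6 0 0 0 -1.27;-14.7 -23.6 0 0 0 -1.27;-14.7 -23.6 0 0 0 -1.27", "grip": 1}}

```text
time_s: 1.37
tool_pos: [0.5758, -0.119, 0.2227]
eef_rot: [3.141, 0.0, 1.459]
ft_force: [-0.9, -0.2, 0.2]
opening: 0.999
grip_force: 0.0
```

{"name": "arm_command", "arguments": {"deltas": "-14.7 -23.6 0 0 0 -1.27;-14.7 -23.6 0 0 0 -1.27;-14.7 -23.6 0 0 0 -1.27;-14.7 -23.6 0 0 0 -1.27;-14.7 -23.6 0 0 0 -1.27"}}

```text
time_s: 1.78
tool_pos: [0.5022, -0.2371, 0.2228]
eef_rot: [3.141, 0.0, 1.348]
ft_force: [0.8, -0.5, -0.3]
opening: 1.001
grip_force: 0.0
```

{"name": "arm_command", "arguments": {"deltas": "-14.7 -23.6 0 0 0 -1.27;-14.7 -23.6 0 0 0 -1.27;-14.7 -23.6 0 0 0 -1.27;-14.7 -23.6 0 0 0 -1.27;-14.7 -23.6 0 0 0 -1.27"}}

```text
time_s: 2.2
tool_pos: [0.4287, -0.3551, 0.2228]
eef_rot: [3.141, 0.0, 1.237]
ft_force: [1.6, -1.3, 0.5]
opening: 0.999
grip_force: 0.0
```

{"name": "arm_command", "arguments": {"deltas": "0 0 0 0 0 0;0 0 0 0 0 0;0 0 0 0 0 0"}}

```text
time_s: 2.45
tool_pos: [0.43, -0.3534, 0.2226]
eef_rot: [3.141, -0.001, 1.239]
ft_force: [0.6, 1.0, 1.2]
opening: 0.998
grip_force: 0.0
```

```bash
cat >> h.py <<'E'
def wcloud(depth,s):
    m=env.camera_model("wrist"); K=np.array(m["camera_matrix"])
    v,u=np.mgrid[0:480,0:640].astype(float)
    pts=cv2.undistortPoints(np.stack([u.ravel(),v.ravel()],1)[:,None],K,np.array([m["k1"],0,0,0.]))[:,0]
    c=np.c_[pts,np.ones(len(pts))]*depth.ravel()[:,None]
    H=np.array(m["hand_eye"]); t=c@H[:3,:3].T+H[:3,3]
    return (t@Rot.from_euler("xyz",s["eef_rot"]).as_matrix().T+s["tool_pos"]).reshape(480,640,3)
def rect(q,n):
    r=cv2.minAreaRect((q[:,:2]*1000).astype(np.float32)); print(n,len(q),np.round(r[0],1),np.round(r[1],1),round(r[2],2),"z",np.round(np.median(q[:,2])*1000,1))
E
python3 - <<'E'
from h import *
s=env.sense(); print(s["tool_pos"],s["eef_rot"],s["joints"],s["ft_force"])
im,d=env.read_camera("wrist"); cv2.imwrite("pics/w1.png",im[:,:,::-1]); P=wcloud(d,s)
x,y,z=P[...,0],P[...,1],P[...,2]; h=(abs(x-.43)<.08)&(abs(y+.354)<.08)&(d>0)
for a,b,n in[(.064,.08,"collar"),(.128,.14,"top"),(.09,.14,"handle"),(.003,.02,"foot")]:
    q=P[h&(z>a)&(z<b)]
    if len(q)>10: rect(q,n)
E
```

```text
[ 0.42995495 -0.35343253  0.22262267] [ 3.14122132e+00 -6.88399790e-04  1.23881883e+00] [ 0.43620566  0.12014913  0.22315289  1.69555459 -0.02811944  1.32880105
  0.33256117] [0.6284539  0.95528146 1.16962297]
collar 3709 [ 431.7 -354.5] [66.2 74.1] 70.14 z 70.6
top 1096 [ 431.8 -354.4] [29.9 25.7] 70.33 z 132.4
handle 1430 [ 431.7 -354.4] [30.5 25.9] 70.09 z 131.8
foot 1100 [ 432.8 -351.3] [79.3 89.8] 70.14 z 4.6
```

View pics/w1.png

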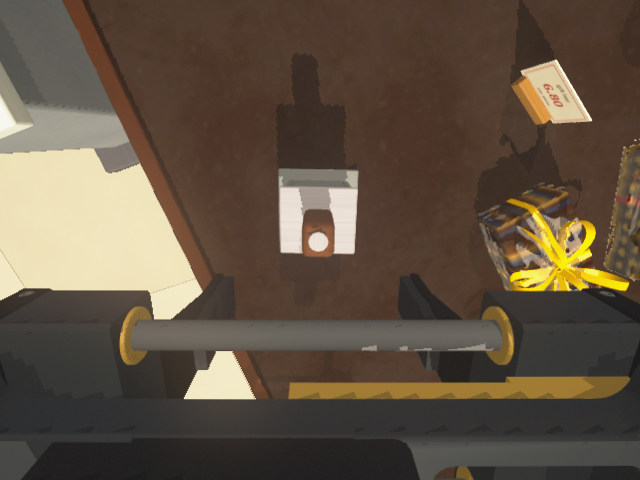

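The wrist view shows the roller handle top at (318,241) and the collar centred at (317,215), aligned between the fingers. Now I'll go down and grip.

{"name": "arm_command", "arguments": {"deltas": "0.9 -0.5 -20 0 0 -0.45;0.8 -0.5 -20 0 0 -0.45;0 0 -25 0 0 0;0 0 -25 0 0 0;0 0 -20 0 0 0"}}

```text
time_s: 2.92
tool_pos: [0.4319, -0.353, 0.1108]
eef_rot: [-3.141, -0.001, 1.226]
ft_force: [0.3, 0.1, -1.1]
opening: 0.996
grip_force: 0.0
```

{"name": "arm_command", "arguments": {"deltas": "0 0 -14 0 0 0;0 0 -9.6 0 0 0;0 0 0 0 0 0;0 0 0 0 0 0"}}

```text
time_s: 3.25
tool_pos: [0.4318, -0.3543, 0.0891]
eef_rot: [-3.141, -0.0, 1.224]
ft_force: [0.3, -0.1, 0.4]
opening: 1.004
grip_force: 0.0
```

{"name": "arm_command", "arguments": {"deltas": "0 0 0 0 0 0;0 0 0 0 0 0;0 0 0 0 0 0;0 0 0 0 0 0;0 0 0 0 0 0", "grip": 0, "squeeze": 45}}

```text
time_s: 3.67
tool_pos: [0.4315, -0.3552, 0.0895]
eef_rot: [3.141, 0.0, 1.223]
ft_force: [-0.8, 0.7, 0.1]
opening: 0.702
grip_force: 0.0
```

{"name": "arm_command", "arguments": {"deltas": "0 0 0 0 0 0;0 0 0 0 0 0;0 0 0 0 0 0;0 0 0 0 0 0;0 0 0 0 0 0"}}

```text
time_s: 4.08
tool_pos: [0.4312, -0.355, 0.0889]
eef_rot: [-3.142, -0.0, 1.223]
ft_force: [-0.2, -0.9, 0.4]
opening: 0.325
grip_force: 0.0
```

{"name": "arm_command", "arguments": {"deltas": "0 0 0 0 0 0;0 0 0 0 0 0;0 0 0 0 0 0"}}

```text
time_s: 4.33
tool_pos: [0.4311, -0.355, 0.089]
eef_rot: [-3.141, -0.0, 1.223]
ft_force: [-0.8, 0.4, 0.8]
opening: 0.294
grip_force: 45.0
```

{"name": "arm_command", "arguments": {"deltas": "0 0 6 0 0 0;0 0 16 0 0 0;0 0 26 0 0 0;0 0 26 0 0 0;0 0 26 0 0 0"}}

```text
time_s: 4.75
tool_pos: [0.4307, -0.3546, 0.1897]
eef_rot: [-3.14, -0.0, 1.223]
ft_force: [-0.0, -0.3, -2.5]
opening: 0.299
grip_force: 45.0
```

{"name": "arm_command", "arguments": {"deltas": "0 0 0 0 0 0;0 0 0 0 0 0;0 0 0 0 0 0"}}

```text
time_s: 5.0
tool_pos: [0.4306, -0.3545, 0.1879]
eef_rot: [-3.14, -0.001, 1.223]
ft_force: [0.1, 0.6, -3.8]
opening: 0.297
grip_force: 45.0
```

{"name": "arm_command", "arguments": {"deltas": "5.67 18.6 0 0 0 -4.34;5.67 18.6 0 0 0 -4.34;5.67 18.6 0 0 0 -4.34;5.67 18.6 0 0 0 -4.34;5.67 18.6 0 0 0 -4.34"}}

```text
time_s: 5.42
tool_pos: [0.4585, -0.2604, 0.1866]
eef_rot: [-3.138, 0.001, 0.84]
ft_force: [0.0, 0.9, -3.1]
opening: 0.294
grip_force: 45.0
```

{"name": "arm_command", "arguments": {"deltas": "5.67 18.6 0 0 0 -4.34;5.67 18.6 0 0 0 -4.34;5.67 18.6 0 0 0 -4.34;5.67 18.6 0 0 0 -4.34;5.67 18.6 0 0 0 -4.34"}}

```text
time_s: 5.83
tool_pos: [0.4867, -0.1676, 0.1867]
eef_rot: [-3.139, 0.003, 0.461]
ft_force: [0.3, -0.6, -3.5]
opening: 0.293
grip_force: 45.0
```

{"name": "arm_command", "arguments": {"deltas": "5.67 18.6 0 0 0 -4.34;5.67 18.6 0 0 0 -4.34;5.67 18.6 0 0 0 -4.34;5.67 18.6 0 0 0 -4.34;5.67 18.6 0 0 0 -4.34"}}

```text
time_s: 6.25
tool_pos: [0.515, -0.0749, 0.1866]
eef_rot: [-3.141, 0.004, 0.083]
ft_force: [-0.3, -0.7, -3.5]
opening: 0.298
grip_force: 45.0
```

{"name": "arm_command", "arguments": {"deltas": "0 0 0 0 0 0;0 0 0 0 0 0;0 0 0 0 0 0;0 0 0 0 0 0"}}

```text
time_s: 6.58
tool_pos: [0.5154, -0.0774, 0.1881]
eef_rot: [3.141, 0.002, 0.085]
ft_force: [0.7, 0.2, -2.4]
opening: 0.295
grip_force: 45.0
```

Run:
```python
from h import *
for _ in range(1):
    s=env.sense(); print(s["tool_pos"],s["eef_rot"],s["joints"],s["ft_force"])
im,d=env.read_camera("wrist"); cv2.imwrite("pics/w2.png",im[:,:,::-1]); P=wcloud(d,s); np.savez("w2.npz",P=P,d=d)
c=np.array([.574,.010]); a=np.radians(5); R=np.array([[np.cos(a),-np.sin(a)],[np.sin(a),np.cos(a)]])
q=P[d>0]; L=(q[:,:2]-c)@R*1000; z=q[:,2]*1000
k=(z>40)&(z<62)&(abs(L[:,0]+66)<25)
for y0 in range(-110,111,10):
    j=k&(abs(L[:,1]-y0)<3)
    if j.sum()>5: print(y0,j.sum(),np.round(np.percentile(L[j,0],[2,50,98]),1),np.round(np.percentile(z[j],[25,50,90]),1))
s1=env.sense(); print(s1["ft_force"])
```

```text
[ 0.51543063 -0.07738816  0.18806946] [3.14120876e+00 1.90814635e-03 8.52643638e-02] [ 8.11541960e-02  7.10843313e-02  1.71670814e-02  1.81555674e+00
 -5.18885924e-04  1.25676809e+00 -1.38709184e+00] [ 0.67827378  0.21711896 -2.43289731]
-100 97 [-59.9 -53.5 -49. ] [48.3 48.9 49.9]
-90 70 [-60.  -53.2 -49.2] [44.7 48.5 53.1]
-80 84 [-58.7 -53.6 -49.1] [46.4 52.4 53.8]
-70 81 [-59.1 -54.  -49.1] [46.  51.2 53.1]
-60 84 [-58.9 -53.8 -49.1] [46.4 52.1 53. ]
-50 81 [-59.  -54.1 -49.3] [46.8 51.3 53.1]
-40 83 [-58.9 -53.4 -49.3] [46.5 51.8 53.4]
-30 84 [-59.  -54.  -49.3] [46.2 51.3 53.1]
-20 178 [-74.9 -60.6 -49.6] [51.5 52.4 53.4]
-10 178 [-75.1 -60.9 -49.6] [49.4 51.3 52.6]
0 176 [-75.  -60.7 -49.6] [50.7 51.7 52.8]
10 177 [-74.9 -61.  -49.7] [48.8 50.9 52.2]
20 174 [-75.  -60.8 -49.9] [50.5 51.3 52.3]
30 183 [-75.  -60.9 -49.8] [49.  51.1 52.4]
40 177 [-74.9 -60.7 -49.8] [50.7 51.6 52.7]
50 174 [-74.9 -60.8 -49.9] [49.6 51.1 52.5]
60 177 [-75.  -60.8 -49.8] [50.7 51.6 52.6]
70 177 [-74.8 -61.2 -49.8] [49.7 51.  52.3]
80 169 [-75.1 -60.8 -49.9] [50.6 51.4 52.4]
90 150 [-75.3 -59.8 -50. ] [47.1 47.8 49.7]
100 178 [-75.2 -61.4 -50. ] [47.4 47.8 48.8]
[-0.57036112  0.01851329 -2.86880187]
```

View pics/w2.png

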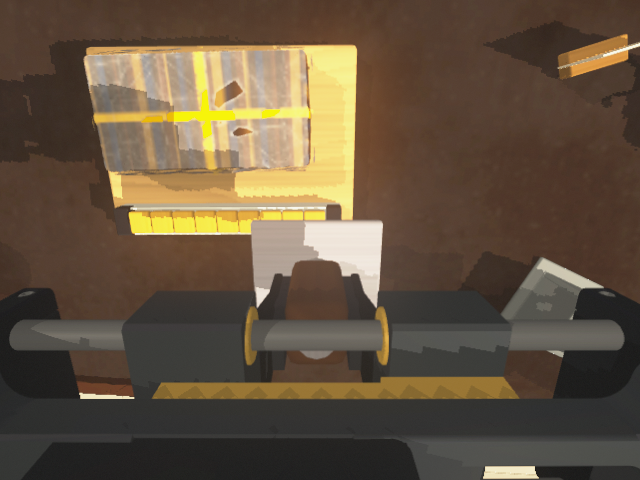

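The wrist view shows the rail at rows 208–235 with all nine sections proud, and the collar at columns 251–382. I'll measure the rail relative to the collar in this same view.

Run:
```python
from h import *
D=np.load("w2.npz"); P,d=D["P"],D["d"]
c=np.array([.574,.010]); a=np.radians(5); R=np.array([[np.cos(a),-np.sin(a)],[np.sin(a),np.cos(a)]])
q=P[d>0]; L=(q[:,:2]-c)@R*1000; z=q[:,2]*1000
t=(np.array([.5154,-.0774])-c)@R*1000; print("tcp local",t)
k=(z>160)&(z<182)&(abs(L[:,0]-t[0])<50)&(abs(L[:,1]-t[1])<50); print(np.percentile(L[k],[1,99],axis=0),np.median(z[k]))
rect(q[k],"collar")
k=(z>195)&(z<240)&(abs(L[:,0]-t[0])<20)&(abs(L[:,1]-t[1])<14); 
if k.sum()>20: print("handle",np.percentile(L[k],[1,99],axis=0),np.percentile(z[k],[5,95]))
# deck & rail extents
k=(z>18)&(z<34)&(abs(L[:,0])<110)&(abs(L[:,1])<140); rect(q[k],"deck"); print(np.percentile(L[k],[.5,99.5],axis=0))
k=(z>50)&(z<60)&(abs(L[:,0]+62)<20)&(L[:,1]>-25)&(L[:,1]<88); rect(q[k],"brass")
```

```text
tcp local [-65.99442122 -81.96009009]
[[ -78.72863254 -119.72769746]
 [ -31.38862802  -47.56644677]] 169.69271236039185
collar 7343 [523.6 -78.4] [53.9 74.2] 4.48 z 169.7
handle [[-77.00035359 -95.47747401]
 [-48.9026388  -68.23095715]] [199.6862594  235.16913395]
deck 15170 [585.9   9.1] [154.4 235.9] 4.67 z 25.6
[[ -59.31495739 -118.83693649]
 [  87.54571775  113.3343138 ]]
brass 2510 [509.   36.1] [ 20.4 112.5] 4.89 z 51.8
```

{"name": "arm_command", "arguments": {"deltas": "1 0 -10 0 0 0;1 0 -15 0 0 0;0 0 -12 0 0 0;0 0 -8 0 0 0;0 0 -4 0 0 0"}}

```text
time_s: 7.05
tool_pos: [0.517, -0.0762, 0.1379]
eef_rot: [-3.141, 0.003, 0.086]
ft_force: [-0.2, -0.5, -3.4]
opening: 0.297
grip_force: 45.0
```

{"name": "arm_command", "arguments": {"deltas": "0 0 -2 0 0 0;0 0 -1 0 0 0;0 0 -0.5 0 0 0;0 0 0 0 0 0;0 0 0 0 0 0"}}

```text
time_s: 7.47
tool_pos: [0.5187, -0.076, 0.137]
eef_rot: [3.141, -0.001, 0.087]
ft_force: [-0.2, -0.6, -3.4]
opening: 0.297
grip_force: 45.0
```

{"name": "arm_command", "arguments": {"deltas": "0 0 -1 0 0 0;0 0 0 0 0 0;0 0 0 0 0 0"}}

```text
time_s: 7.72
tool_pos: [0.5183, -0.076, 0.1356]
eef_rot: [3.141, -0.0, 0.086]
ft_force: [-0.5, 0.5, -2.7]
opening: 0.295
grip_force: 45.0
```

{"name": "arm_command", "arguments": {"deltas": "0 0 -1 0 0 0;0 0 0 0 0 0;0 0 0 0 0 0"}}

```text
time_s: 7.97
tool_pos: [0.5182, -0.076, 0.1344]
eef_rot: [3.142, 0.0, 0.086]
ft_force: [-0.6, -0.2, -1.8]
opening: 0.298
grip_force: 45.0
```

{"name": "arm_command", "arguments": {"deltas": "-0.8 0 -1 0 0 0;0 0 0 0 0 0"}}

```text
time_s: 8.13
tool_pos: [0.5181, -0.076, 0.134]
eef_rot: [3.141, -0.001, 0.086]
ft_force: [0.3, 0.5, -1.5]
opening: 0.291
grip_force: 45.0
```

{"name": "arm_command", "arguments": {"deltas": "0 0 -1 0 0 0;0 0 0 0 0 0"}}

```text
time_s: 8.3
tool_pos: [0.5181, -0.076, 0.1333]
eef_rot: [3.141, -0.002, 0.086]
ft_force: [-0.3, 0.4, 3.6]
opening: 0.296
grip_force: 45.0
```

{"name": "arm_command", "arguments": {"deltas": "0 0 -1 0 0 0;0 0 0 0 0 0"}}

```text
time_s: 8.47
tool_pos: [0.5182, -0.0761, 0.1325]
eef_rot: [3.141, -0.002, 0.086]
ft_force: [-1.3, -0.5, 6.9]
opening: 0.295
grip_force: 45.0
```

{"name": "arm_command", "arguments": {"deltas": "0 0 -1 0 0 0;0 0 0 0 0 0"}}

```text
time_s: 8.63
tool_pos: [0.5182, -0.0761, 0.1317]
eef_rot: [3.141, -0.002, 0.086]
ft_force: [-1.3, 0.7, 6.2]
opening: 0.293
grip_force: 45.0
```

{"name": "arm_command", "arguments": {"deltas": "0 0 -1 0 0 0;0 0 0 0 0 0"}}

```text
time_s: 8.8
tool_pos: [0.5182, -0.0761, 0.1307]
eef_rot: [3.141, -0.002, 0.086]
ft_force: [-0.8, 0.6, 7.4]
opening: 0.3
grip_force: 45.0
```

{"name": "arm_command", "arguments": {"deltas": "0 0 -0.5 0 0 0;0 0 0 0 0 0"}}

```text
time_s: 8.97
tool_pos: [0.5182, -0.0761, 0.1303]
eef_rot: [3.141, -0.002, 0.086]
ft_force: [-1.2, 0.9, 6.7]
opening: 0.296
grip_force: 45.0
```

{"name": "arm_command", "arguments": {"deltas": "0 0 -1 0 0 0;0 0 0 0 0 0"}}

```text
time_s: 9.13
tool_pos: [0.5182, -0.0761, 0.1293]
eef_rot: [3.141, -0.002, 0.086]
ft_force: [-0.7, 0.4, 6.3]
opening: 0.294
grip_force: 45.0
```

{"name": "arm_command", "arguments": {"deltas": "0 0 -1 0 0 0;0 0 0 0 0 0"}}

```text
time_s: 9.3
tool_pos: [0.5182, -0.0761, 0.1283]
eef_rot: [3.141, -0.002, 0.086]
ft_force: [-0.5, -0.1, 7.6]
opening: 0.293
grip_force: 45.0
```

{"name": "arm_command", "arguments": {"deltas": "0 0 -0.5 0 0 0;0 0 0 0 0 0"}}

```text
time_s: 9.47
tool_pos: [0.5182, -0.0761, 0.128]
eef_rot: [3.141, -0.002, 0.086]
ft_force: [-1.9, -0.3, 8.9]
opening: 0.298
grip_force: 45.0
```

{"name": "arm_command", "arguments": {"deltas": "0 0 -0.9 0 0 0;0 0 0 0 0 0"}}

```text
time_s: 9.63
tool_pos: [0.5183, -0.0762, 0.1275]
eef_rot: [3.141, -0.002, 0.086]
ft_force: [-2.9, 0.3, 10.1]
opening: 0.297
grip_force: 45.0
```

{"name": "arm_command", "arguments": {"deltas": "-0.1 1.5 0 0 0 0;-0.2 2 0 0 0 0;-0.2 2 0 0 0 0;-0.2 2 0 0 0 0;-0.2 2 0 0 0 0"}}

```text
time_s: 10.05
tool_pos: [0.5178, -0.0704, 0.1278]
eef_rot: [3.136, -0.003, 0.084]
ft_force: [-0.7, -4.3, 9.4]
opening: 0.295
grip_force: 45.0
```

{"name": "arm_command", "arguments": {"deltas": "-0.3 2 -0.2 0 0 0;-0.3 2 -0.2 0 0 0;-0.3 2 0 0 0 0;-0.3 2 0 0 0 0;-0.3 2 0 0 0 0"}}

```text
time_s: 10.47
tool_pos: [0.5165, -0.0571, 0.1275]
eef_rot: [3.14, -0.003, 0.086]
ft_force: [-0.8, -0.2, 10.3]
opening: 0.295
grip_force: 45.0
```

{"name": "arm_command", "arguments": {"deltas": "-0.2 2 0 0 0 0;-0.3 2 0 0 0 0;-0.3 2 0 0 0 0;-0.2 2 0 0 0 0;-0.2 2 0 0 0 0"}}

```text
time_s: 10.88
tool_pos: [0.5158, -0.0502, 0.1277]
eef_rot: [3.136, -0.004, 0.085]
ft_force: [-1.0, -5.0, 9.4]
opening: 0.298
grip_force: 45.0
```

{"name": "arm_command", "arguments": {"deltas": "-0.2 2 -0.2 0 0 0;-0.2 2 -0.2 0 0 0;-0.2 2 0 0 0 0;-0.2 2 0 0 0 0;-0.2 2 0 0 0 0"}}

```text
time_s: 11.3
tool_pos: [0.5147, -0.037, 0.1273]
eef_rot: [3.14, -0.004, 0.086]
ft_force: [-0.9, -0.2, 11.0]
opening: 0.295
grip_force: 45.0
```

{"name": "arm_command", "arguments": {"deltas": "-0.2 2 0 0 0 0;-0.2 2 0 0 0 0;-0.2 2 0 0 0 0;-0.2 2 0 0 0 0;-0.2 2 0 0 0 0"}}

```text
time_s: 11.72
tool_pos: [0.514, -0.0301, 0.1274]
eef_rot: [3.136, -0.005, 0.084]
ft_force: [0.1, -4.5, 11.3]
opening: 0.297
grip_force: 45.0
```

{"name": "arm_command", "arguments": {"deltas": "-0.2 2 0 0 0 0;-0.2 2 0 0 0 0;-0.2 2 0 0 0 0;-0.2 2 0 0 0 0;-0.2 2 0 0 0 0"}}

```text
time_s: 12.13
tool_pos: [0.5129, -0.0168, 0.1273]
eef_rot: [3.141, -0.005, 0.086]
ft_force: [0.1, -0.6, 11.0]
opening: 0.3
grip_force: 45.0
```

{"name": "arm_command", "arguments": {"deltas": "-0.2 2 0 0 0 0;-0.2 2 0 0 0 0;-0.2 2 0 0 0 0;-0.2 2 0 0 0 0;-0.2 2 0 0 0 0"}}

```text
time_s: 12.55
tool_pos: [0.5122, -0.0096, 0.1274]
eef_rot: [3.137, -0.005, 0.085]
ft_force: [0.3, -4.3, 9.8]
opening: 0.299
grip_force: 45.0
```

{"name": "arm_command", "arguments": {"deltas": "-0.2 2 -0.1 0 0 0;-0.2 2 -0.1 0 0 0;-0.2 2 0 0 0 0;-0.2 2 0 0 0 0;-0.2 2 0 0 0 0"}}

```text
time_s: 12.97
tool_pos: [0.5111, 0.0033, 0.1272]
eef_rot: [3.141, -0.005, 0.086]
ft_force: [0.1, -0.5, 10.5]
opening: 0.299
grip_force: 45.0
```

{"name": "arm_command", "arguments": {"deltas": "-0.2 2 0 0 0 0;-0.2 2 0 0 0 0;-0.2 2 0 0 0 0;-0.2 2 0 0 0 0;-0.2 2 0 0 0 0"}}

```text
time_s: 13.38
tool_pos: [0.5104, 0.0107, 0.1272]
eef_rot: [3.137, -0.006, 0.085]
ft_force: [1.0, -3.5, 10.0]
opening: 0.295
grip_force: 45.0
```

{"name": "arm_command", "arguments": {"deltas": "-0.2 2 0 0 0 0;-0.2 2 0 0 0 0;-0.2 2 0 0 0 0;-0.2 2 0 0 0 0;-0.2 2 0 0 0 0"}}

```text
time_s: 13.8
tool_pos: [0.5093, 0.0234, 0.1271]
eef_rot: [3.141, -0.006, 0.086]
ft_force: [-0.3, 0.3, 10.2]
opening: 0.296
grip_force: 45.0
```

{"name": "arm_command", "arguments": {"deltas": "-0.2 2 -0.2 0 0 0;-0.2 2 -0.2 0 0 0;-0.2 2 0 0 0 0;-0.2 2 0 0 0 0;-0.2 2 0 0 0 0"}}

```text
time_s: 14.22
tool_pos: [0.5086, 0.0306, 0.127]
eef_rot: [3.138, -0.006, 0.085]
ft_force: [0.4, -4.9, 11.1]
opening: 0.295
grip_force: 45.0
```

{"name": "arm_command", "arguments": {"deltas": "-0.2 2 -0.1 0 0 0;-0.2 2 0 0 0 0;-0.2 2 0 0 0 0;-0.2 2 0 0 0 0;-0.2 2 0 0 0 0"}}

```text
time_s: 14.63
tool_pos: [0.5075, 0.0435, 0.1269]
eef_rot: [3.141, -0.006, 0.086]
ft_force: [0.0, 0.4, 10.9]
opening: 0.296
grip_force: 45.0
```

{"name": "arm_command", "arguments": {"deltas": "-0.2 2 -0.1 0 0 0;-0.2 2 0 0 0 0;-0.2 2 0 0 0 0;-0.2 2 0 0 0 0;-0.2 2 0 0 0 0"}}

```text
time_s: 15.05
tool_pos: [0.5068, 0.0508, 0.1268]
eef_rot: [3.138, -0.006, 0.085]
ft_force: [1.2, -3.9, 11.4]
opening: 0.296
grip_force: 45.0
```

{"name": "arm_command", "arguments": {"deltas": "-0.2 2 0 0 0 0;-0.2 2 0 0 0 0;-0.2 2 0 0 0 0;-0.2 2 0 0 0 0;-0.2 2 0 0 0 0"}}

```text
time_s: 15.47
tool_pos: [0.5057, 0.0636, 0.1268]
eef_rot: [3.141, -0.007, 0.086]
ft_force: [0.0, -0.3, 10.4]
opening: 0.297
grip_force: 45.0
```

{"name": "arm_command", "arguments": {"deltas": "-0.2 2 -0.2 0 0 0;-0.2 2 -0.1 0 0 0;-0.2 2 0 0 0 0;-0.2 2 0 0 0 0;-0.2 2 0 0 0 0"}}

```text
time_s: 15.88
tool_pos: [0.505, 0.071, 0.1266]
eef_rot: [3.138, -0.007, 0.085]
ft_force: [0.9, -3.7, 11.2]
opening: 0.295
grip_force: 45.0
```

{"name": "arm_command", "arguments": {"deltas": "-0.2 2 -0.1 0 0 0;-0.2 2 0 0 0 0;-0.2 2 0 0 0 0;-0.2 2 0 0 0 0;-0.2 2 0 0 0 0"}}

```text
time_s: 16.3
tool_pos: [0.5038, 0.0837, 0.1265]
eef_rot: [-3.142, -0.007, 0.086]
ft_force: [1.6, -1.1, 10.6]
opening: 0.3
grip_force: 45.0
```

{"name": "arm_command", "arguments": {"deltas": "-0.2 2 -0.1 0 0 0;-0.2 2 0 0 0 0;-0.2 2 0 0 0 0;-0.2 2 0 0 0 0;-0.2 2 0 0 0 0"}}

```text
time_s: 16.72
tool_pos: [0.5029, 0.094, 0.1264]
eef_rot: [-3.141, -0.007, 0.086]
ft_force: [0.7, -0.5, 9.4]
opening: 0.296
grip_force: 45.0
```

{"name": "arm_command", "arguments": {"deltas": "-0.2 2 -0.2 0 0 0;-0.1 1 0 0 0 0;0 0 0 0 0 0;0 0 0 0 0 0"}}

```text
time_s: 17.05
tool_pos: [0.5027, 0.0971, 0.1264]
eef_rot: [-3.141, -0.007, 0.086]
ft_force: [0.7, -1.2, 10.7]
opening: 0.299
grip_force: 45.0
```

{"name": "arm_command", "arguments": {"deltas": "0 0 -0.3 0 0 0;0 0 -0.2 0 0 0;0.2 -2 0 0 0 0;0.3 -3 0 0 0 0;0.3 -3 0 0 0 0"}}

```text
time_s: 17.47
tool_pos: [0.5034, 0.0896, 0.1261]
eef_rot: [-3.14, -0.007, 0.087]
ft_force: [0.1, 1.2, 13.0]
opening: 0.3
grip_force: 45.0
```

{"name": "arm_command", "arguments": {"deltas": "0.3 -3 0.1 0 0 0;0.3 -3 0 0 0 0;0.3 -3 0 0 0 0;0.2 -3 0 0 0 0;0.2 -3 0 0 0 0"}}

```text
time_s: 17.88
tool_pos: [0.5047, 0.074, 0.1261]
eef_rot: [-3.141, -0.007, 0.087]
ft_force: [0.3, 1.5, 12.6]
opening: 0.294
grip_force: 45.0
```

{"name": "arm_command", "arguments": {"deltas": "0.3 -3 0.1 0 0 0;0.3 -3 0 0 0 0;0.3 -3 0 0 0 0;0.2 -3 0 0 0 0;0.2 -3 0 0 0 0"}}

```text
time_s: 18.3
tool_pos: [0.506, 0.0592, 0.1263]
eef_rot: [-3.141, -0.007, 0.087]
ft_force: [0.7, 1.1, 13.0]
opening: 0.295
grip_force: 45.0
```

{"name": "arm_command", "arguments": {"deltas": "0.3 -3 0.1 0 0 0;0.3 -3 0 0 0 0;0.3 -3 0 0 0 0;0.2 -3 0 0 0 0;0.2 -3 0 0 0 0"}}

```text
time_s: 18.72
tool_pos: [0.5073, 0.0441, 0.1264]
eef_rot: [-3.141, -0.007, 0.087]
ft_force: [-0.2, -0.1, 12.8]
opening: 0.295
grip_force: 45.0
```

{"name": "arm_command", "arguments": {"deltas": "0.3 -3 0.1 0 0 0;0.3 -3 0 0 0 0;0.3 -3 0 0 0 0;0.2 -3 0 0 0 0;0.2 -3 0 0 0 0"}}

```text
time_s: 19.13
tool_pos: [0.5086, 0.0292, 0.1265]
eef_rot: [-3.141, -0.007, 0.087]
ft_force: [0.4, 1.0, 13.0]
opening: 0.298
grip_force: 45.0
```

{"name": "arm_command", "arguments": {"deltas": "0.3 -3 0.1 0 0 0;0.3 -3 0 0 0 0;0.3 -3 0 0 0 0;0.2 -3 0 0 0 0;0.2 -3 0 0 0 0"}}

```text
time_s: 19.55
tool_pos: [0.5099, 0.0138, 0.1266]
eef_rot: [-3.142, -0.007, 0.087]
ft_force: [0.4, 2.1, 12.6]
opening: 0.293
grip_force: 45.0
```

{"name": "arm_command", "arguments": {"deltas": "0.3 -3 0.1 0 0 0;0.3 -3 0 0 0 0;0.3 -3 0 0 0 0;0.2 -3 0 0 0 0;0.2 -3 0 0 0 0"}}

```text
time_s: 19.97
tool_pos: [0.5112, -0.0011, 0.1267]
eef_rot: [-3.142, -0.007, 0.087]
ft_force: [0.7, 0.5, 13.5]
opening: 0.297
grip_force: 45.0
```

{"name": "arm_command", "arguments": {"deltas": "0.3 -3 0.1 0 0 0;0.3 -3 0 0 0 0;0.3 -3 0 0 0 0;0.2 -3 0 0 0 0;0.2 -3 0 0 0 0"}}

```text
time_s: 20.38
tool_pos: [0.5125, -0.0162, 0.1268]
eef_rot: [3.141, -0.007, 0.087]
ft_force: [-0.1, 0.5, 11.6]
opening: 0.295
grip_force: 45.0
```

{"name": "arm_command", "arguments": {"deltas": "0.3 -3 0.05 0 0 0;0.3 -3 0 0 0 0;0.3 -3 0 0 0 0;0.2 -3 0 0 0 0;0.2 -3 0 0 0 0"}}

```text
time_s: 20.8
tool_pos: [0.5138, -0.0312, 0.1269]
eef_rot: [3.141, -0.007, 0.087]
ft_force: [0.6, 1.7, 13.2]
opening: 0.298
grip_force: 45.0
```

{"name": "arm_command", "arguments": {"deltas": "0.3 -3 0.1 0 0 0;0.3 -3 0 0 0 0;0.3 -3 0 0 0 0;0.2 -3 0 0 0 0;0.2 -3 0 0 0 0"}}

```text
time_s: 21.22
tool_pos: [0.5151, -0.0464, 0.1269]
eef_rot: [3.141, -0.007, 0.087]
ft_force: [1.0, 1.4, 12.6]
opening: 0.297
grip_force: 45.0
```

{"name": "arm_command", "arguments": {"deltas": "0.3 -3 0.1 0 0 0;0.3 -3 0 0 0 0;0.3 -3 0 0 0 0;0.2 -3 0 0 0 0;0.2 -3 0 0 0 0"}}

```text
time_s: 21.63
tool_pos: [0.5164, -0.0615, 0.1271]
eef_rot: [3.141, -0.007, 0.087]
ft_force: [0.2, 0.6, 12.6]
opening: 0.296
grip_force: 45.0
```

{"name": "arm_command", "arguments": {"deltas": "0.3 -3 0.1 0 0 0;0.3 -3 0 0 0 0;0.3 -3 0 0 0 0;0.2 -3 0 0 0 0;0.2 -3 0 0 0 0"}}

```text
time_s: 22.05
tool_pos: [0.5177, -0.0765, 0.1271]
eef_rot: [3.141, -0.007, 0.087]
ft_force: [0.2, -0.1, 12.7]
opening: 0.295
grip_force: 45.0
```

{"name": "arm_command", "arguments": {"deltas": "0.3 -3 0.1 0 0 0;0.3 -3 0 0 0 0;0.3 -3 0 0 0 0;0.2 -3 0 0 0 0;0 0 0 0 0 0"}}

```text
time_s: 22.47
tool_pos: [0.5188, -0.0893, 0.1273]
eef_rot: [3.14, -0.007, 0.086]
ft_force: [0.9, -0.5, 12.2]
opening: 0.293
grip_force: 45.0
```

{"name": "arm_command", "arguments": {"deltas": "0 0 4 0 0 0;0 0 12 0 0 0;0 0 18 0 0 0;0 0 18 0 0 0;0 0 18 0 0 0"}}

```text
time_s: 22.88
tool_pos: [0.5144, -0.0884, 0.1938]
eef_rot: [-3.141, 0.003, 0.086]
ft_force: [-0.3, 0.3, -3.2]
opening: 0.295
grip_force: 45.0
```

{"name": "arm_command", "arguments": {"deltas": "0 -15 0 0 0 0;0 -20 0 0 0 0;0 -20 0 0 0 0;0 0 0 0 0 0;0 0 0 0 0 0"}}

```text
time_s: 23.3
tool_pos: [0.5145, -0.1448, 0.1932]
eef_rot: [-3.141, 0.003, 0.083]
ft_force: [0.3, 0.3, -3.3]
opening: 0.295
grip_force: 45.0
```

Run:
```python
from h import *
s=env.sense(); print(s["tool_pos"],s["eef_rot"],s["joints"][6],s["ft_force"])
im,d=env.read_camera("wrist"); P=wcloud(d,s); np.savez("w3.npz",P=P,d=d)
c=np.array([.574,.010]); a=np.radians(5); R=np.array([[np.cos(a),-np.sin(a)],[np.sin(a),np.cos(a)]])
q=P[d>0]; L=(q[:,:2]-c)@R*1000; z=q[:,2]*1000
k=(z>40)&(z<62)&(abs(L[:,0]+62.5)<8)
for y0 in range(-100,101,10):
    j=k&(abs(L[:,1]-y0)<4)
    if j.sum()>5: print(y0,j.sum(),np.round(np.percentile(z[j],[25,50,90]),1))
v,u=np.where((abs((P[...,:2]-c)@R*1000-[-62.5,0])<[25,115]).all(-1)&(P[...,2]>.03)&(d>0)); print(u.min(),u.max(),v.min(),v.max())
cr=im[max(v.min()-8,0):v.max()+8,max(u.min()-8,0):u.max()+8]; cv2.imwrite("pics/w3.png",cv2.resize(cr,None,fx=3,fy=3,interpolation=cv2.INTER_CUBIC)[:600,:800,::-1])
t=(s["tool_pos"][:2]-c)@R*1000; print("tcp",t)
k=(abs(z-(s["tool_pos"][2]*1000-18))<8)&(abs(L[:,0]-t[0])<50)&(abs(L[:,1]-t[1])<50); print(np.percentile(L[k],[1,99],axis=0),np.median(z[k])); rect(q[k],"collar")
```

```text
[ 0.51450962 -0.14476854  0.19319148] [-3.14116433e+00  2.59727758e-03  8.34578401e-02] -1.2565909635299397 [ 0.25483356  0.30049676 -3.26584405]
-100 126 [48.7 49.2 50.2]
-90 134 [48.  48.8 49.8]
-80 141 [48.5 48.9 49.9]
-70 144 [48.  48.8 49.6]
-60 144 [48.3 48.8 49.9]
-50 148 [47.6 48.5 49.7]
-40 140 [48.4 48.8 49.7]
-30 140 [47.7 48.3 49.3]
-20 142 [48.1 48.7 49.4]
-10 145 [47.6 48.2 49.3]
0 143 [48.  48.4 49.3]
10 144 [47.4 48.1 49.2]
20 140 [47.9 48.4 49.1]
30 139 [47.5 48.1 49.1]
40 145 [48.  48.5 49.4]
50 139 [47.1 47.9 48.9]
60 150 [47.6 48.1 49. ]
70 140 [47.1 47.8 48.7]
80 142 [47.4 47.9 48.7]
90 140 [46.9 47.5 48.6]
100 115 [47.4 48.  48.8]
0 272 195 479
tcp [ -72.75297272 -148.99467027]
[[ -85.60141559 -186.75987458]
 [ -38.21763657 -114.58770733]] 174.79794304199265
collar 7349 [ 522.7 -145.8] [53.5 74.1] 5.11 z 174.8
```

View pics/w3.png

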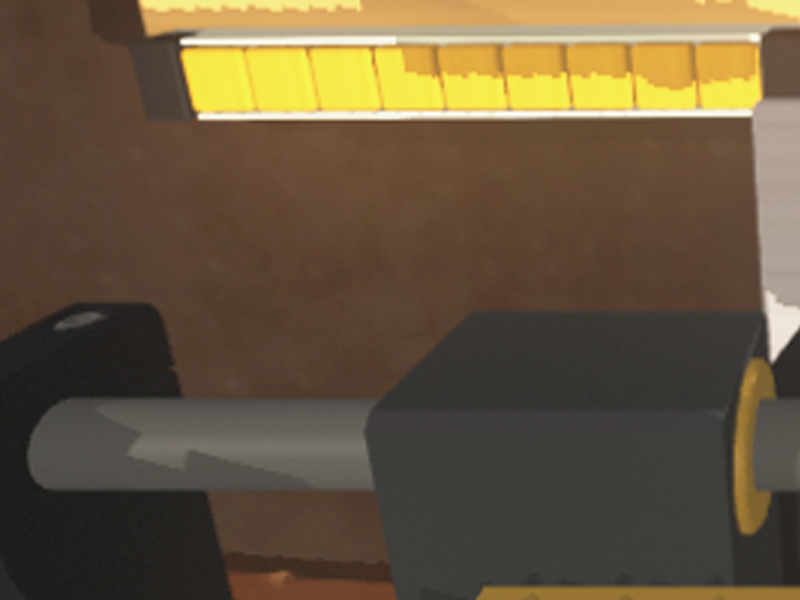

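The crop shows nine brass sections flush between the caps, at rows 45–110. Their depth heights lie on one line from 49 to 48 mm, level with the caps. Now I'll take the roller back to the holder.

{"name": "arm_command", "arguments": {"deltas": "-6.42 -16.15 0 0 0 5.02;-6.42 -16.15 0 0 0 5.02;-6.42 -16.15 0 0 0 5.02;-6.42 -16.15 0 0 0 5.02;-6.42 -16.15 0 0 0 5.02"}}

```text
time_s: 23.77
tool_pos: [0.4833, -0.2233, 0.1935]
eef_rot: [-3.14, 0.0, 0.531]
ft_force: [-0.9, -0.5, -3.6]
opening: 0.292
grip_force: 45.0
```

{"name": "arm_command", "arguments": {"deltas": "-6.42 -16.15 0 0 0 5.02;-6.42 -16.15 0 0 0 5.02;-6.42 -16.15 0 0 0 5.02;-6.42 -16.15 0 0 0 5.02;-6.42 -16.15 0 0 0 5.02"}}

```text
time_s: 24.18
tool_pos: [0.4515, -0.304, 0.1936]
eef_rot: [-3.14, -0.001, 0.969]
ft_force: [0.6, 0.2, -2.1]
opening: 0.297
grip_force: 45.0
```

{"name": "arm_command", "arguments": {"deltas": "-6.42 -16.15 0 0 0 5.02;-6.42 -16.15 0 0 0 5.02;-6.42 -16.15 0 0 0 5.02;0 0 0 0 0 0;0 0 0 0 0 0"}}

```text
time_s: 24.6
tool_pos: [0.432, -0.353, 0.1935]
eef_rot: [-3.14, -0.001, 1.223]
ft_force: [0.1, 0.0, -3.2]
opening: 0.292
grip_force: 45.0
```

{"name": "arm_command", "arguments": {"deltas": "0 0 0 0 0 0;0 0 0 0 0 0"}}

```text
time_s: 24.77
tool_pos: [0.4332, -0.3516, 0.1937]
eef_rot: [-3.141, -0.001, 1.227]
ft_force: [-0.2, -0.3, -3.3]
opening: 0.296
grip_force: 45.0
```

Run:
```python
from h import *
s=env.sense(); print(s["tool_pos"],s["eef_rot"])
im,d=env.read_camera("wrist"); cv2.imwrite("pics/w4.png",im[:,:,::-1]); P=wcloud(d,s); z=P[...,2]*1000
n=(np.hypot(P[...,0]-.431,P[...,1]+.355)<.07)&(d>0)
k=n&(abs(z-(s["tool_pos"][2]*1000-18))<8); rect(P[k],"collar")
for a,b in[(55,72),(2,12)]:
    k=n&(z>a)&(z<b)
    if k.sum()>20: rect(P[k],(a,b))
```

```text
[ 0.43323288 -0.35158715  0.1937079 ] [-3.14121459e+00 -1.06711647e-03  1.22713795e+00]
collar 7350 [ 436.1 -345.6] [54.4 74.2] 70.38 z 175.4
(55, 72) 855 [ 438.6 -335.3] [21.6 65.8] 69.61 z 64.2
(2, 12) 2303 [ 438.3 -336.1] [46.8 90. ] 70.14 z 4.9
```

View pics/w4.png

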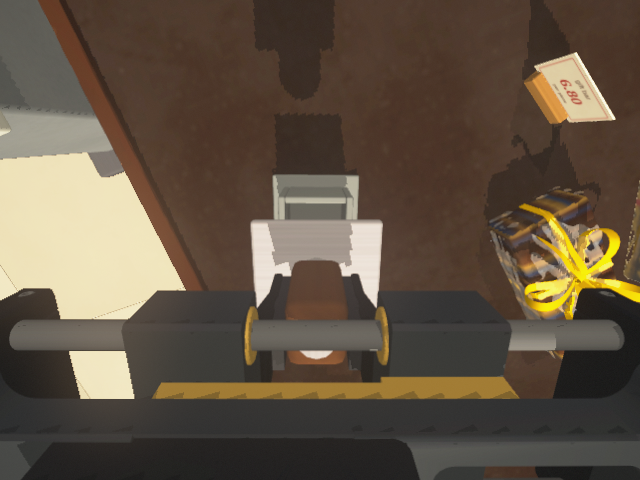

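The view shows the open holder at (316,200) behind the held collar, aligned with it and with nothing in the way. I'll correct by (-2.3,-3.2) mm and insert.

{"name": "arm_command", "arguments": {"deltas": "-1.2 -1.7 -10 0 0 -0.3;-1.2 -1.6 -12 0 0 0;0 0 -10 0 0 0;0 0 -5 0 0 0;0 0 0 0 0 0"}}

```text
time_s: 25.23
tool_pos: [0.4287, -0.3558, 0.1544]
eef_rot: [-3.138, -0.001, 1.22]
ft_force: [0.1, -0.2, -3.0]
opening: 0.297
grip_force: 45.0
```

{"name": "arm_command", "arguments": {"deltas": "0 0 0 0 0 0;0 0 0 0 0 0"}}

```text
time_s: 25.4
tool_pos: [0.4302, -0.3569, 0.1572]
eef_rot: [3.141, 0.0, 1.22]
ft_force: [0.1, -0.4, -1.9]
opening: 0.299
grip_force: 45.0
```

{"name": "arm_command", "arguments": {"deltas": "0.4 1.8 0 0 0 0.1;0 0 0 0 0 0;0 0 0 0 0 0;0 0 0 0 0 0"}}

```text
time_s: 25.73
tool_pos: [0.4305, -0.355, 0.1572]
eef_rot: [3.141, 0.0, 1.222]
ft_force: [-0.2, -0.3, -2.9]
opening: 0.299
grip_force: 45.0
```

{"name": "arm_command", "arguments": {"deltas": "0 0 -8 0 0 0;0 0 -10 0 0 0;0 0 -10 0 0 0;0 0 0 0 0 0;0 0 0 0 0 0"}}

```text
time_s: 26.15
tool_pos: [0.4294, -0.3543, 0.1274]
eef_rot: [-3.139, -0.001, 1.222]
ft_force: [-0.3, 0.0, -2.7]
opening: 0.297
grip_force: 45.0
```

{"name": "arm_command", "arguments": {"deltas": "0 0 0 0 0 0;0 0 -10 0 0 0;0 0 -10 0 0 0;0 0 -10 0 0 0;0 0 -4 0 0 0"}}

```text
time_s: 26.57
tool_pos: [0.4292, -0.3541, 0.0926]
eef_rot: [-3.138, -0.001, 1.222]
ft_force: [-0.4, 0.0, -3.6]
opening: 0.293
grip_force: 45.0
```

{"name": "arm_command", "arguments": {"deltas": "0 0 -2 0 0 0;0 0 0 0 0 0;0 0 0 0 0 0"}}

```text
time_s: 26.82
tool_pos: [0.4304, -0.3551, 0.093]
eef_rot: [3.141, 0.0, 1.222]
ft_force: [0.4, -0.1, -2.8]
opening: 0.297
grip_force: 45.0
```

{"name": "arm_command", "arguments": {"deltas": "0 0 -1.5 0 0 0;0 0 -1.5 0 0 0;0 0 0 0 0 0;0 0 0 0 0 0"}}

```text
time_s: 27.15
tool_pos: [0.4304, -0.355, 0.09]
eef_rot: [3.141, 0.0, 1.222]
ft_force: [0.1, -0.2, -2.5]
opening: 0.3
grip_force: 45.0
```

{"name": "arm_command", "arguments": {"deltas": "0 0 -0.7 0 0 0;0 0 0 0 0 0;0 0 0 0 0 0"}}

```text
time_s: 27.4
tool_pos: [0.4303, -0.355, 0.0893]
eef_rot: [3.141, 0.0, 1.222]
ft_force: [-0.3, 0.3, -3.2]
opening: 0.297
grip_force: 45.0
```

{"name": "arm_command", "arguments": {"deltas": "0 0 -0.5 0 0 0;0 0 0 0 0 0;0 0 0 0 0 0"}}

```text
time_s: 27.65
tool_pos: [0.4304, -0.355, 0.0889]
eef_rot: [3.141, 0.0, 1.222]
ft_force: [-0.9, 0.7, -1.3]
opening: 0.298
grip_force: 45.0
```

{"name": "arm_command", "arguments": {"deltas": "0 0 -0.5 0 0 0;0 0 0 0 0 0;0 0 0 0 0 0"}}

```text
time_s: 27.9
tool_pos: [0.4305, -0.3551, 0.089]
eef_rot: [3.141, 0.0, 1.222]
ft_force: [-2.0, 2.0, 3.5]
opening: 0.294
grip_force: 45.0
```

Seated, and the weight is now on the rim. I'll open the fingers.

{"name": "arm_command", "arguments": {"deltas": "0 0 0.4 0 0 0;0 0 0 0 0 0;0 0 0 0 0 0;0 0 0 0 0 0;0 0 0 0 0 0", "grip": 1}}

```text
time_s: 28.32
tool_pos: [0.4304, -0.355, 0.0885]
eef_rot: [3.141, 0.0, 1.222]
ft_force: [0.4, 0.0, 0.4]
opening: 0.586
grip_force: 0.0
```

{"name": "arm_command", "arguments": {"deltas": "0 0 0 0 0 0;0 0 0 0 0 0;0 0 0 0 0 0;0 0 0 0 0 0;0 0 0 0 0 0"}}

```text
time_s: 28.73
tool_pos: [0.4303, -0.355, 0.0886]
eef_rot: [3.141, 0.0, 1.222]
ft_force: [-0.1, 0.2, 0.2]
opening: 0.953
grip_force: 0.0
```

{"name": "arm_command", "arguments": {"deltas": "0 0 5 0 0 0;0 0 15 0 0 0;0 0 25 0 0 0;0 0 30 0 0 0;0 0 30 0 0 0"}}

```text
time_s: 29.15
tool_pos: [0.4298, -0.3547, 0.1947]
eef_rot: [-3.141, -0.0, 1.222]
ft_force: [0.4, -0.7, 0.4]
opening: 1.0
grip_force: 0.0
```

{"name": "arm_command", "arguments": {"deltas": "0 0 20 0 0 0;0 0 20 0 0 0;0 0 0 0 0 0;0 0 0 0 0 0;0 0 0 0 0 0"}}

```text
time_s: 29.57
tool_pos: [0.4299, -0.3546, 0.2328]
eef_rot: [-3.141, -0.0, 1.222]
ft_force: [0.6, 0.1, 0.1]
opening: 0.996
grip_force: 0.0
```

Run:
```python
from h import *
s=env.sense(); print(s["tool_pos"],s["eef_rot"],s["opening"],s["grip_force"])
im,d=env.read_camera("wrist"); cv2.imwrite("pics/w5.png",im[:,:,::-1]); P=wcloud(d,s); z=P[...,2]
h=(np.hypot(P[...,0]-.431,P[...,1]+.355)<.08)&(d>0)
for a,b,n in[(.064,.08,"collar"),(.128,.14,"top"),(.003,.02,"foot")]:
    q=P[h&(z>a)&(z<b)]
    if len(q)>10: rect(q,n)
for c in ["scene","side"]:
    im,d=env.read_camera(c); P=cloud(c,d)
    for n in ["slab_pack","tea_canister","price_card","red_pack"]:
        r=env.silhouettes(n,c)
        if r: q=P[r[0]["region"]&(d>0)]; print(c,n,np.round(np.percentile(q,50,axis=0),3))
```

```text
[ 0.42989549 -0.35463015  0.23281693] [-3.14051467e+00 -3.32679239e-04  1.22191219e+00] 0.9958531859750872 0.0
collar 3532 [ 431.2 -354.7] [65.6 74. ] 70.01 z 70.5
top 1027 [ 431.6 -354. ] [28.8 25.6] 70.04 z 132.3
foot 1023 [ 431.9 -353.6] [83.4 89.7] 70.02 z 4.6
scene slab_pack [0.582 0.04  0.07 ]
scene tea_canister [0.428 0.321 0.055]
scene price_card [ 0.678 -0.312  0.019]
scene red_pack [0.641 0.378 0.045]
side slab_pack [ 0.599 -0.014  0.069]
side tea_canister [0.462 0.293 0.039]
side price_card [ 0.682 -0.322  0.027]
side red_pack [0.657 0.319 0.044]
```

View pics/w5.png

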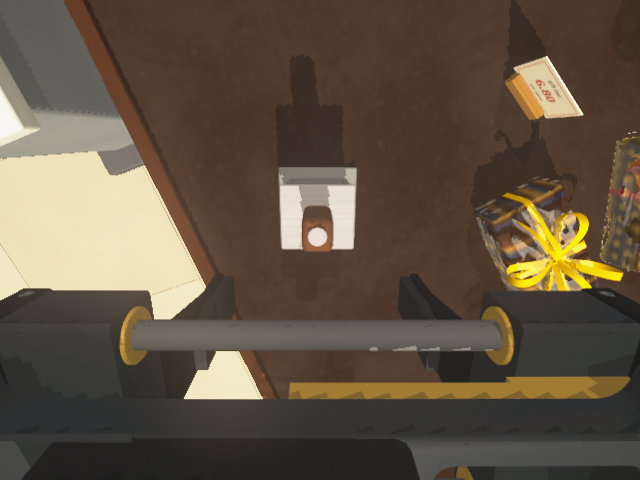

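The roller stands upright in the holder, with the handle top at (317,236) and the collar flat at 70.5 mm as before. The packs, canister and price card have not moved.

```bash
python3 -c "
from workcell import env
print(env.sign_off())"
```

```text
the job is handed in; nothing more can be done
None
```

The job is handed in at about 30 s: all nine trim sections measure level with the end caps, rolled both ways at about 13–16 N by the readings I took, and the roller is back upright in its holder with the packs, canister and price card where they were.

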